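# Lock a split mould with its cam lever

### The arm

A 6-joint arm with a two-finger parallel gripper is mounted at the origin on the work surface. World frame = base frame: x ahead of the robot, y to its left, z up, the work surface at z = 0. Lengths are in m, angles in rad, forces in N, time in s.
With the tool pointing down it reaches from about 0.3 to 0.75 m from the base axis. Payload 8.5 kg.
Tool frame: the origin (TCP) lies midway between the tips of the shut fingers; the grasp point (between the pads) lies robot.grasp_offset behind it (robot.grasp_offset is the distance from the TCP to the grasp point, in m); z points along the fingers, y is the line along which they close (so a half turn about z gives the same grasp; the last joint's range is limited). The gripper opens to 85 mm and grips with 20 to 120 N. Pads are 22 mm wide; open, the fingers measure 114 mm over their backs; the gripper's body (76 mm by 85 mm) begins 54 mm behind the grasp point. The pads swing forward as they close: fully open they stand 13 mm farther back than shut.
Start: joints at [-0.215, 0.381, 1.297, -0, 1.464, -0.215], TCP at [0.55, 0, 0.231] pointing down, gripper open.
Joint ranges: [-3.11, 3.11], [-0.89, 2.33], [0.22, 2.48], [-1.42, 4.56], [0.17, 2.85], [-2.88, 2.88]. Speed limits (rad/s): [2.39, 2.39, 3.14, 3.14, 3.14, 3.14].

### API

Orientations are given as a unit quaternion [x, y, z, w].
In Python, from rig import robot gives the robot as it stands.
- The arm moves only by the tool send_rows, never from a script. Its argument "targets" is a list that holds one entry, the list of rows, each a list of 6 numbers: the shift along the tool's x, y, z as a fraction of full scale, then the turn, a rotation vector about the tool's x, y, z as a fraction of full scale. In form: [[[tx, ty, tz, wx, wy, wz], ...]]. A call has 1 to 20 rows; each row is the pose to reach, as a shift and turn from the pose commanded when the call began, along the tool's axes at that moment; what a row does not reach only later rows make up. Full scale, the value 1, is 0.4 m for a shift and 0.5 rad for a turn. A row lasts 1/10 s, in which the tool goes at most 50 mm and 8.59 degrees, less where a joint would pass 70% of its speed; a pose out of reach is approached as far as the arm can. A call with a number of a shift or a turn outside -1 to 1 is refused whole. A call with a gripper value outside its range is refused whole. "hand" is the opening, from -1 (shut) to 1 (fully open), set as the call begins (left out, the last holds). The fingers move at their own pace and stop on an object; "newtons" is the grip in N (left out, the last holds). Time passes only in rows, so rows that repeat a pose let the fingers close. It gives the time, the measured TCP pose, the force, the opening and the grip force at its end, in the units of the state.
- robot.get_state(): the state, without advancing time (a new reading comes with each control period).
- robot.snapshot(name): name is "scene" or "side" or "wrist"; returns the picture (384x512x3 uint8, blue, green, red); there is no depth.
- robot.camera_params(name): a dict with "camera_matrix" (3x3 intrinsics, pixels), "R" (3x3) and "t" (3): a world point X has camera coordinates R X + t; the wrist camera has in their place "tool_from_camera" (4x4, takes a point from camera to tool coordinates, whose origin is the TCP and whose axes are the flange's). Camera axes: x right, y down, z forward; pixel columns grow to the right and rows downward; lengths in m; the calibration is good to about 2 mm. The wrist camera is an equidistant fisheye: a pixel r from the principal point sees the ray r / f radians off the axis. A picture is of the moment at which its call begins: read the wrist's pose just before it. camera_params takes no time and is no camera call.
- robot.hand_in(): hands the job in; it is judged then, once.
Trained networks look in the newest picture that a camera, given by its name, has taken for a name from the list of things; names that differ only in an ending like _2 or _b are one class to them, and where a whole thing is asked for, a point or a joint stands for the part that bears it (a point fixed in the world has none). Each returns a list of dicts, best first, with "confidence" (0 to 1); they miss things now and then, are a little off and sometimes report something else, mostly with a low value. They report only what shows in the picture. A call takes as long as a camera call. They do not tell look-alikes from the thing itself.
- robot.cut_out(camera, target): "pixels" (384x512 bool, what is visible of it) and "position" ([row, column] as shares, 0 to 1, of the picture: columns of its width, rows of its height, amid what is visible of it).
- robot.tip_of(camera, target): "position" ([row, column] as shares, 0 to 1, of the picture: columns of its width, rows of its height: a listed point, or the origin of a listed thing).
The state is a dict: "clock": time; "joint_pos": joint angles; "qvel": joint speeds; "joint_torque": joint torques, N m; "ee_pos": TCP position; "orientation": TCP orientation; "ft_force": force on the tool from outside, world axes, zero at the start; "ft_torque": the same for the moment, N m; "finger_gap": finger opening in m; "gripper_force": force on a finger pad.
Only numpy, scipy, OpenCV 4.12 (cv2) and the standard library are available. Lean on these libraries where they do the work, as an engineer would, in place of code of your own. Each camera call takes 0.05 s, during which the arm holds its last target. There are 200 camera calls.

### The job

Close the split mould: the cam lever has been left part-turned with its hook in the way, so first swing it back to its fully open stop, then push the loose half along its guides up to the fixed half until it meets the spring plungers. Then turn the lever the quarter turn to its fully closed stop, so that the hook catches the pin and draws the two halves tight together. Leave the mould locked and do not shift the small things lying on and beside its board.

Things in the scene. Friction and masses are not known exactly. Their poses are not given: they have to be found in the camera images.
- mould: Fixed plywood board, 330 x 300 mm, 15 mm thick, carrying guides, fixed white mould half and cam. Origin on the bench surface under the middle of the fixed parting face; x axis (level) = closing direction. Board x -190 to 140 mm. Fixed half: x 0 to 70, y +-65 mm, top 60 mm above bench. Two lipped rails, y +-69 to 95 mm, x -180 to 0, tops 29 mm above bench, hold the loose half's foot down.
- cam (a joint): Cam turn, rad, anticlockwise from above. 0 = open stop: lever along mould -y, hook clear of the pin's way (clear below 0.25). 1.57 = closed: lever along mould +x, away from the loose half; stop at 1.6. Lever direction in the mould's frame = value - pi/2. Upright pivot at mould x 20, y 0 mm. Stays where left; about 1 N at the knob turns it, 3 to 10 N while it draws the halves shut.
- knob (a point): Middle of the upright round black knob at the lever's end, 18 mm across, 88 to 128 mm above the bench, 100 mm from the cam's pivot; turns with the lever, a flat steel bar 80 to 89 mm above the bench.
- half_face (a point): Centre of the parting face of the loose white half (block 70 mm long, 130 wide, 45 tall, about 0.5 kg, top 60 mm above bench, two square filling mouths in its face). Point 37.5 mm above bench; x axis = closing direction. Closed, it meets point fixed_face. Slick plastic (friction about 0.25), 2 mm play in the guides.
- half_rear (a point): Centre of the loose half's rear (-x) face, where it can be pushed: 37.5 mm above the bench, 70 mm behind the parting face. A flat foot (top 23 mm above the bench) sticks out 40 mm further behind, so push above it.
- pin (a point): Middle of the upright steel pin (12 mm across, 60 to 78 mm above bench) on the loose half, 18 mm behind its parting face. The cam's spiral hook (63 to 75 mm above bench, inner radius 57 mm at its tip shrinking to 44) catches it if the gap between the halves is under 11 mm. A hook turned across its way stops the loose half about 30 mm short.
- fixed_face (a point): Centre of the fixed half's parting face, 37.5 mm above bench; x axis = closing direction. Two spring plungers stick 8 mm out of this face (y +-56 mm, 50 mm above bench): together 4 N at first touch, 10 N with the halves shut, so a half that is only pushed shut springs back to a gap of about 8 mm.
- cup: Small steel cup, 40 mm across, 35 mm tall, standing on the board's corner; origin at its underside. To be left alone.
- puck: Small wooden disc, 34 mm across, 12 mm thick, lying on the board beside a guide; origin at its underside. To be left alone.
- jar: White jar, 60 mm across, 70 mm tall, on the bench just past the fixed half's end of the board; origin at its underside. To be left alone.
- spatula: Spatula 240 mm long lying on the bench beside the board; origin at its underside. To be left alone.
Things that resemble listed ones, but are neither listed nor needed, are in the scene too. What is shaped like the part that bears half_face but green is not meant.

How it is judged:
On the way, in this order (a step that is already met when the one before it is completed fails the run):
1. the cam lever is swung back to open (cam below 0.25 rad) (value of joint cam below 0.25 rad), for 0.1 s.
2. with the lever still open, the loose half is pushed up to within 11 mm of the fixed half (x of half_face in the frame of fixed_face above -0.011 m and value of joint cam below 0.35 rad), for 0.1 s.
At the end, for the whole second after the job is handed in: The cam lever stands at closed (joint above 1.35 rad), at rest, and the gap between the two halves' parting faces is under 2 mm, with the loose half still between its guides (value of joint cam above 1.35 rad and x of half_face in the frame of fixed_face above -0.002 m and horizontal distance between half_face and fixed_face below 0.006 m and velocity of joint cam below 0.1 rad/s); the robot touches nothing.
It fails at once if the cup, puck, jar or spatula on or beside the board is shifted by more than 30 mm (distance of any of cup, puck, jar, spatula from where it was at the start of the episode above 0.03 m).
It also fails if it takes over 64 s, if anything falls off the work surface, if the arm or the gripper's body presses on something with over 40 N, if the wrist force passes 120 N, or if a joint passes its speed limit or range.

## Working session

There is one attempt and no reset: what is moved stays moved. The work goes in short steps, Python scripts to look and compute and a tool call to move; the robot and the scene stay as the last step left them, time stands still between calls to the robot, and variables do not carry over. Pictures are saved under pics/ and viewed, at most 10 in all, crops included, and the job is handed in when it is done.

Besides the shell and the picture viewer there is one more tool, called in YAML: its name, and indented under it one key for each argument. send_rows: Moves the arm, as the interface text tells. Shift numbers are shares of 0.4 m and turn numbers shares of 0.5 rad, none past 1 either way. Its arguments: {"type":"object","properties":{"targets":{"type":"array","items":{"type":"array","items":{"type":"array","items":{"type":"number"}}}},"hand":{"type":"number"},"newtons":{"type":"number"}},"required":["targets"]}

```bash
mkdir -p pics
cat > look.py <<'E'
import cv2,numpy as np
from rig import robot
E
python3 - <<'E'
import sys; sys.path.insert(0,'.')
import cv2,numpy as np
from rig import robot
s=robot.get_state();print(s['clock'],s['ee_pos'],s['orientation'],robot.grasp_offset,s['finger_gap'])
ims=[]
for c in('scene','side'):
    im=robot.snapshot(c);cv2.imwrite(f'pics/{c}0.png',cv2.resize(im,(800,600)));
    p=robot.camera_params(c);print(c,np.round(p['camera_matrix'],1).tolist(),(-p['R'].T@p['t']).round(3))
    for n in('knob','half_face','half_rear','pin','cup','puck','jar','spatula','mould','fixed_face'):
        try:
            print(n,[(round(d['position'][0]*384),round(d['position'][1]*512),round(d['confidence'],2)) for d in robot.tip_of(c,n)])
        except Exception as e: print(n,e)
E
```

```text
0.0 [5.49702391e-01 4.84179435e-05 2.30701193e-01] [ 7.07111784e-01  7.07101390e-01 -3.93417220e-04 -6.28185855e-04] 0.0187 0.08539062453216398
scene [[432.7, 0.0, 255.8], [0.0, 432.7, 189.2], [0.0, 0.0, 1.0]] [ 0.866 -0.473  0.967]
knob [(142, 307, 0.9), (199, 261, 0.23)]
half_face [(304, 217, 0.81), (195, 261, 0.62)]
half_rear [(222, 249, 0.82), (334, 205, 0.7)]
pin [(309, 215, 0.96), (193, 261, 0.57), (221, 250, 0.3)]
cup [(146, 234, 0.69), (220, 251, 0.18)]
puck [(171, 227, 0.46)]
jar [(136, 285, 0.72), (149, 233, 0.37)]
spatula [(215, 340, 0.94)]
mould [(186, 267, 0.85)]
fixed_face [(180, 270, 0.66)]
side [[485.1, 0.0, 262.6], [0.0, 485.1, 192.8], [0.0, 0.0, 1.0]] [0.243 0.59  0.696]
knob [(222, 203, 0.68)]
half_face [(204, 268, 0.82), (126, 303, 0.82)]
half_rear [(179, 278, 0.89), (107, 310, 0.74)]
pin [(183, 274, 0.97), (115, 303, 0.7), (213, 170, 0.46), (222, 260, 0.34)]
cup [(278, 315, 0.89), (221, 261, 0.56)]
puck [(244, 323, 0.61)]
jar [(314, 233, 0.61)]
spatula [(215, 165, 0.75)]
mould [(178, 276, 0.65), (232, 265, 0.64)]
fixed_face [(220, 261, 0.89)]
```

View pics/scene0.png

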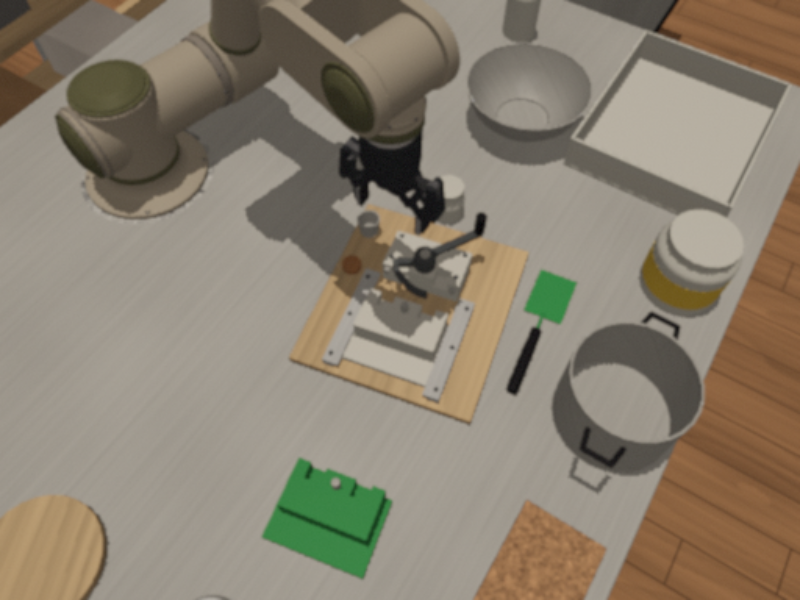

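View pics/side0.png

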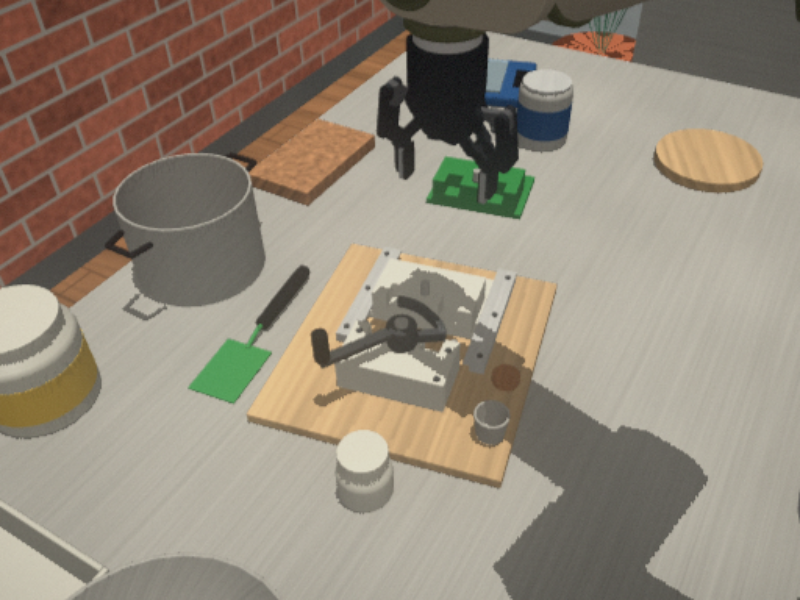

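The scene picture shows the mould mid-image: the fixed half and cam pivot are near (425,260) in the 800-px view, the knob at (480,222), the loose half's pin at (405,308), and the green look-alike at (330,515). The side picture shows the pivot at (402,332), the knob at (320,347) and the pin at (425,288), with the cup, puck and jar on its right and lower edges. Next I fit the mould pose from the board corners and triangulate.

Run:
```python
import cv2,numpy as np
from rig import robot
from scipy.optimize import least_squares
P={c:robot.camera_params(c) for c in('scene','side')}
def proj(c,X):
    p=P[c];q=(np.atleast_2d(X)@p['R'].T+p['t'])@p['camera_matrix'].T;return q[:,:2]/q[:,2:]
C=np.array([[-.19,.15,.015],[-.19,-.15,.015],[.14,-.15,.015],[.14,.15,.015]])
ob={'scene':[(292,360),(470,420),(527,250),(372,207)],'side':[(556,285),(355,245),(250,417),(500,485)]}
def W(m,X):
    X=np.atleast_2d(X);c,s=np.cos(m[2]),np.sin(m[2]);return X@np.array([[c,-s,0],[s,c,0],[0,0,1]]).T+[m[0],m[1],0]
f=lambda m:np.concatenate([(proj(c,W(m,C))-np.array(ob[c])*.64).ravel() for c in P])
best=min((least_squares(f,[.6,-.1,a]) for a in(0,1.5,3,-1.5)),key=lambda r:r.cost);m=best.x
print('mould',m.round(4),'res',best.fun.round(1))
def tri(a,b):
    return least_squares(lambda X:np.concatenate([proj('scene',X)[0]-a,proj('side',X)[0]-b]),[.6,-.1,.05])
def loc(X):
    c,s=np.cos(m[2]),np.sin(m[2]);d=X[:2]-m[:2];return np.array([c*d[0]+s*d[1],-s*d[0]+c*d[1],X[2]])
for n,a,b in[('knob',(307,142),(203,222)),('knobhand',(307.5,143),(204.5,222)),('pin',(261,193),(274,183)),('pinhand',(259,197),(272,184)),('pivot',(272,166),(257,212)),('half_face?',(261,195),(268,204)),('half_rear',(249,222),(278,179)),('cup',(234,146),(315,278)),('puck',(227,171),(323,244)),('jar',(285,136),(233,314)),('spat',(340,215),(165,215))]:
    r=tri(np.array(a),np.array(b));print(n,r.x.round(3),'mould',loc(r.x).round(3),'px',round(r.cost**.5,1))
```

```text
mould [ 0.573   0.0467 -4.5062] res [-3.7 -2.4 -0.4  0.5  0.3  0.3 -3.8 -3.1  0.3 -0.6 -3.2 -0.8 -3.7 -1.
  0.5 -1.4]
knob [0.619 0.155 0.11 ] mould [ 0.096 -0.068  0.11 ] px 0.1
knobhand [0.619 0.153 0.108] mould [ 0.094 -0.067  0.108] px 0.7
pin [ 0.585 -0.019  0.077] mould [-0.067  0.002  0.077] px 2.7
pinhand [ 0.589 -0.024  0.069] mould [-0.073 -0.001  0.069] px 0.8
pivot [0.571 0.064 0.078] mould [ 0.017 -0.001  0.078] px 1.0
half_face? [ 0.583 -0.     0.038] mould [-0.048  0.     0.038] px 0.1
half_rear [ 0.6   -0.077  0.037] mould [-0.127 -0.001  0.037] px 1.1
cup [0.431 0.103 0.018] mould [0.084 0.127 0.018] px 0.1
puck [0.455 0.024 0.015] mould [0.002 0.12  0.015] px 1.7
jar [ 0.524  0.222 -0.002] mould [ 0.182  0.012 -0.002] px 0.2
spat [ 0.773  0.086 -0.01 ] mould [-0.002 -0.204 -0.01 ] px 1.9
```

The fit agrees with the given sizes: knob 101 mm from the pivot, cam about 0.84 rad, pin and rear heights right. Next I move above the knob and verify with the wrist camera.

send_rows:
  targets:
    - [[0.1,0.04,0.0,0,0,0.25],[0.2,0.09,0.0,0,0,0.5],[0.3,0.13,0.05,0,0,0.75],[0.385,0.173,0.1,0,0,1.0],[0.385,0.173,0.15,0,0,1.0],[0.385,0.173,0.15,0,0,1.0],[0.385,0.173,0.15,0,0,1.0]]
  hand: 1

```text
clock: 1.8
ee_pos: [0.6192, 0.1536, 0.1718]
orientation: [0.86, 0.51, -0.0, 0.0]
ft_force: [-0.0, 0.6, -0.2]
finger_gap: 0.085
gripper_force: 0.0
```

```bash
cat > w.py <<'E'
import cv2,numpy as np
from rig import robot
from scipy.spatial.transform import Rotation as Ro
def wray(px,s):
    p=robot.camera_params('wrist');K=np.array(p['camera_matrix']);T=np.array(p['tool_from_camera'])
    d=np.array([(px[0]-K[0,2])/K[0,0],(px[1]-K[1,2])/K[1,1]]);r=np.hypot(*d)
    v=np.array([*(np.sin(r)*d/max(r,1e-9)),np.cos(r)])
    R=Ro.from_quat(s['orientation']).as_matrix()
    return R@T[:3,3]+s['ee_pos'],R@T[:3,:3]@v
def hit(px,s,z):
    o,v=wray(px,s);return o+v*(z-o[2])/v[2]
E
python3 - <<'E'
from w import *
s=robot.get_state();print(s['clock'],s['ee_pos'].round(4),Ro.from_quat(s['orientation']).as_matrix()[:,0].round(3))
im=robot.snapshot('wrist');cv2.imwrite('pics/w1.png',im)
for n,z in(('knob',.108),('pin',.069),('half_face',.0375),('half_rear',.0375),('fixed_face',.0375),('jar',0),('cup',.015)):
    for d in robot.tip_of('wrist',n)[:2]:
        px=(d['position'][1]*512,d['position'][0]*384);print(n,np.round(px),round(d['confidence'],2),hit(px,s,z).round(4))
E
```

```text
1.8 [0.6192 0.1536 0.1718] [ 0.479  0.878 -0.   ]
knob [252. 209.] 0.89 [0.618  0.1534 0.108 ]
pin [298. 333.] 0.93 [ 0.5823 -0.0229  0.069 ]
half_face [290. 303.] 0.82 [ 0.5854 -0.0017  0.0375]
half_rear [320. 334.] 0.88 [ 0.5969 -0.0736  0.0375]
fixed_face [261. 282.] 0.97 [0.5703 0.0441 0.0375]
fixed_face [147. 160.] 0.69 [0.5372 0.2237 0.0375]
jar [146. 163.] 0.84 [0.5184 0.2209 0.    ]
jar [300. 333.] 0.22 [ 0.5629 -0.0949  0.    ]
```

View pics/w1.png

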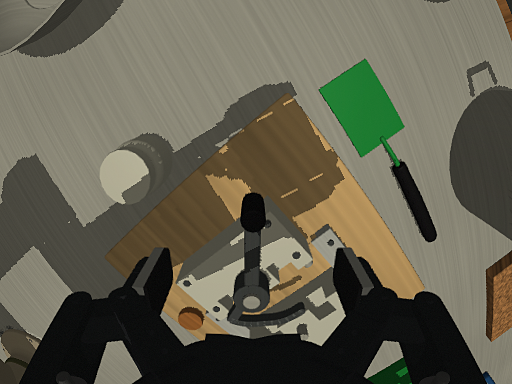

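The wrist view shows the knob at (252,209), centred between the fingers, with the lever along the tool axis. I descend and grip.

send_rows:
  targets:
    - [[0,0,0.06,0,0,0],[0,0,0.12,0,0,0],[0,0,0.185,0,0,0],[0,0,0.185,0,0,0]]

```text
clock: 2.6
ee_pos: [0.6175, 0.1538, 0.0942]
orientation: [0.86, 0.51, -0.003, -0.001]
ft_force: [-0.5, 0.5, -0.5]
finger_gap: 0.0854
gripper_force: 0.0
```

send_rows:
  targets:
    - [[0,0,0,0,0,0],[0,0,0,0,0,0],[0,0,0,0,0,0],[0,0,0,0,0,0],[0,0,0,0,0,0],[0,0,0,0,0,0],[0,0,0,0,0,0],[0,0,0,0,0,0]]
  hand: -1
  newtons: 30

```text
clock: 3.4
ee_pos: [0.6195, 0.154, 0.0981]
orientation: [0.86, 0.51, 0.001, 0.0]
ft_force: [-0.7, 0.6, 5.8]
finger_gap: 0.0171
gripper_force: 29.5
```

Knob gripped. I swing the lever towards open in two arcs.

send_rows:
  targets:
    - [[-0.001,0.025,-0.004,0,0,0.2],[-0.005,0.05,-0.004,0,0,0.4],[-0.011,0.074,-0.004,0,0,0.6],[-0.02,0.097,-0.004,0,0,0.8],[-0.031,0.12,-0.004,0,0,1.0],[-0.031,0.12,-0.004,0,0,1.0],[-0.031,0.12,-0.004,0,0,1.0]]

```text
clock: 4.1
ee_pos: [0.6553, 0.1201, 0.0982]
orientation: [0.959, 0.283, -0.0, 0.0]
ft_force: [4.5, -0.5, -5.6]
finger_gap: 0.0171
gripper_force: 29.9
```

send_rows:
  targets:
    - [[-0.001,0.018,0,0,0,0.14],[-0.003,0.035,0,0,0,0.28],[-0.006,0.052,0,0,0,0.42],[-0.01,0.069,0,0,0,0.56],[-0.01,0.069,0,0,0,0.56],[-0.01,0.069,0,0,0,0.56]]

```text
clock: 4.7
ee_pos: [0.667, 0.0947, 0.0983]
orientation: [0.989, 0.146, 0.0, 0.0]
ft_force: [5.6, -1.8, -6.3]
finger_gap: 0.017
gripper_force: 29.8
```

Cam is about 0.08 rad, so open. I release and lift.

send_rows:
  targets:
    - [[0,0,0,0,0,0],[0,0,0,0,0,0],[0,0,0,0,0,0],[0,0,0,0,0,0],[0,0,-0.05,0,0,0],[0,0,-0.12,0,0,0],[0,0,-0.2,0,0,0],[0,0,-0.2,0,0,0]]
  hand: 1

```text
clock: 5.5
ee_pos: [0.6684, 0.0948, 0.184]
orientation: [0.989, 0.145, 0.004, 0.001]
ft_force: [-0.3, 1.0, -0.4]
finger_gap: 0.0851
gripper_force: 0.0
```

Run:
```python
from w import *
s=robot.get_state();R=Ro.from_quat(s['orientation']).as_matrix();print(s['ee_pos'].round(4),R.round(3).tolist())
im=robot.snapshot('wrist');cv2.imwrite('pics/w2.png',im)
for n,z in(('knob',.108),('pin',.069),('half_face',.0375),('half_rear',.0375),('fixed_face',.0375)):
    for d in robot.tip_of('wrist',n)[:2]:
        px=(d['position'][1]*512,d['position'][0]*384);print(n,np.round(px),round(d['confidence'],2),hit(px,s,z).round(4))
yaw=1.777;t=np.array([.573+.165*.205,.047-.165*.979,.045])
print('shift/0.4',(R.T@(t-s['ee_pos'])/.4).round(3))
```

```text
[0.6684 0.0948 0.184 ] [[0.958, 0.287, 0.009], [0.287, -0.958, -0.0], [0.008, 0.003, -1.0]]
knob [250. 211.] 0.61 [0.6602 0.0947 0.108 ]
pin [502. 269.] 0.89 [ 0.6554 -0.2809  0.069 ]
pin [335. 288.] 0.62 [ 0.5836 -0.0253  0.069 ]
half_face [483. 260.] 0.93 [ 0.6517 -0.2671  0.0375]
half_face [312. 272.] 0.64 [ 0.5799 -0.005   0.0375]
half_rear [505. 256.] 0.89 [ 0.6666 -0.3193  0.0375]
half_rear [368. 271.] 0.7 [ 0.597  -0.0754  0.0375]
fixed_face [267. 268.] 0.76 [0.5714 0.0475 0.0375]
shift/0.4 [-0.301  0.456  0.346]
```

View pics/w2.png

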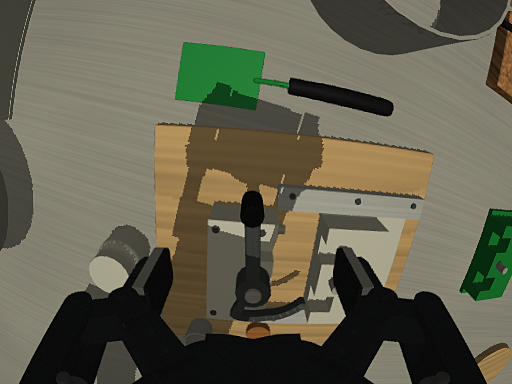

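The lever now stands square to the closing direction in the wrist view, knob at (250,211) and hook swung clear of the pin. I go behind the loose half with the fingers shut.

send_rows:
  targets:
    - [[-0.06,0.09,0,0,0,-0.2],[-0.12,0.18,0,0,0,-0.4],[-0.18,0.27,0,0,0,-0.6],[-0.24,0.36,0,0,0,-0.8],[-0.3,0.456,0,0,0,-1.0],[-0.3,0.456,0,0,0,-1.0]]
  hand: -1

```text
clock: 6.4
ee_pos: [0.6029, -0.1192, 0.1782]
orientation: [0.923, 0.384, -0.001, -0.0]
ft_force: [0.5, 0.1, -0.2]
finger_gap: 0.0001
gripper_force: 0.0
```

send_rows:
  targets:
    - [[0,0,0,0,0,-0.25],[0,0,0,0,0,-0.5],[0,0,0,0,0,-0.75],[0,0,0,0,0,-1.0],[0,0,0,0,0,-1.0]]

```text
clock: 6.9
ee_pos: [0.6042, -0.1138, 0.1783]
orientation: [0.799, 0.602, -0.0, -0.001]
ft_force: [-0.0, 0.2, 0.2]
finger_gap: -0.0
gripper_force: 0.0
```

send_rows:
  targets:
    - [[0,0,0,0,0,-0.25],[0,0,0,0,0,-0.5],[0,0,0,0,0,-0.75],[0,0,0,0,0,-0.97],[0,0,0,0,0,-0.97],[0,0,0,0,0,-0.97]]

```text
clock: 7.5
ee_pos: [0.6042, -0.1142, 0.1787]
orientation: [0.633, 0.774, -0.0, -0.0]
ft_force: [-0.3, 0.0, 0.1]
finger_gap: -0.0003
gripper_force: 0.0
```

Run:
```python
from w import *
s=robot.get_state();R=Ro.from_quat(s['orientation']).as_matrix();print(s['clock'],s['ee_pos'].round(4),R.round(3).tolist(),s['joint_pos'].round(2),s['finger_gap'])
for n,z in(('pin',.069),('half_rear',.0375),('fixed_face',.0375)):
    im=robot.snapshot('wrist') if n=='pin' else 0
    for d in robot.tip_of('wrist',n)[:2]:
        px=(d['position'][1]*512,d['position'][0]*384);print(n,round(d['confidence'],2),hit(px,s,z).round(4))
t=np.array([.573+.165*.205,.047-.165*.979,.045])
print('shift/0.4',(R.T@(t-s['ee_pos'])/.4).round(3))
```

```text
7.5 [ 0.6042 -0.1142  0.1787] [[-0.199, 0.98, -0.0], [0.98, 0.199, 0.0], [0.0, -0.0, -1.0]] [-0.38  0.53  1.19  0.    1.41 -0.58] -0.00026830734570727305
pin 0.84 [ 0.647  -0.2884  0.069 ]
pin 0.7 [ 0.5871 -0.0267  0.069 ]
half_rear 0.88 [ 0.5925 -0.074   0.0375]
fixed_face 0.88 [0.5696 0.0441 0.0375]
shift/0.4 [-0.002  0.006  0.334]
```

send_rows:
  targets:
    - [[0,0,0.11,0,0,0],[0,0,0.22,0,0,0],[0,0.006,0.335,0,0,0],[0,0.006,0.335,0,0,0],[0,0.006,0.335,0,0,0]]

```text
clock: 8.2
ee_pos: [0.607, -0.1141, 0.0458]
orientation: [0.631, 0.776, 0.0, 0.0]
ft_force: [-0.5, -0.4, 1.9]
finger_gap: -0.0
gripper_force: 0.0
```

send_rows:
  targets:
    - [[0.02,0,0,0,0,0],[0.04,0,0,0,0,0],[0.06,0,0,0,0,0],[0.08,0,0,0,0,0],[0.1,0,0,0,0,0],[0.12,0,0,0,0,0],[0.14,0,0,0,0,0],[0.155,0,0,0,0,0],[0.16,0,0,0,0,0],[0.16,0,0,0,0,0]]

```text
clock: 9.2
ee_pos: [0.5933, -0.0507, 0.0448]
orientation: [0.631, 0.776, 0.0, -0.0]
ft_force: [0.1, 0.0, 0.2]
finger_gap: 0.0001
gripper_force: 0.0
```

send_rows:
  targets:
    - [[0.005,0,0,0,0,0],[0.01,0,0,0,0,0],[0.015,0,0,0,0,0],[0.02,0,0,0,0,0],[0.02,0,0,0,0,0]]

```text
clock: 9.7
ee_pos: [0.5918, -0.0431, 0.0449]
orientation: [0.631, 0.776, 0.0, -0.0]
ft_force: [-1.3, 0.3, 0.8]
finger_gap: -0.0002
gripper_force: 0.0
```

Run:
```python
from w import *
s=robot.get_state();d=s['ee_pos'][:2]-[.573,.047];print(s['ee_pos'].round(4),'mx',d@[-.205,.979],'my',d@[-.979,-.205])
robot.snapshot('wrist')
for n,z in(('pin',.069),('half_face',.0375),('fixed_face',.0375)):
    for d in robot.tip_of('wrist',n)[:2]:
        px=(d['position'][1]*512,d['position'][0]*384);print(n,round(d['confidence'],2),hit(px,s,z).round(4))
im=robot.snapshot('side');cv2.imwrite('pics/s3.png',cv2.resize(im[130:290,180:380],(800,600),interpolation=cv2.INTER_CUBIC))
```

```text
[ 0.5918 -0.0431  0.0449] mx -0.09203197466214073 my 7.937333770969453e-05
pin 0.61 [0.5768 0.0177 0.069 ]
half_face 0.72 [0.5744 0.0355 0.0375]
fixed_face 0.95 [0.5727 0.0462 0.0375]
```

View pics/s3.png

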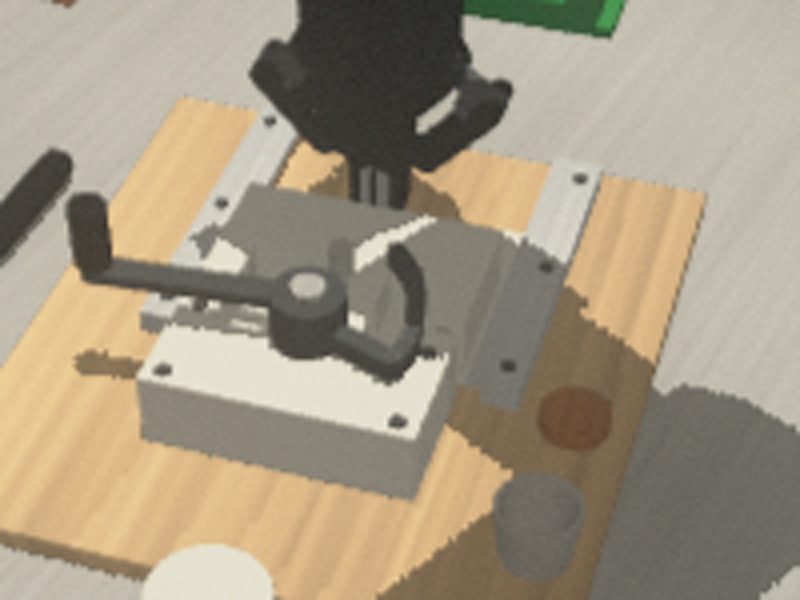

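The side crop shows the fingers against the loose half's rear, the gap nearly closed (about 11 mm) and the pin behind the open hook. I push on gently onto the plungers.

send_rows:
  targets:
    - [[0.003,0,0,0,0,0],[0.006,0,0,0,0,0],[0.009,0,0,0,0,0],[0.012,0,0,0,0,0],[0.012,0,0,0,0,0],[0.012,0,0,0,0,0]]

```text
clock: 10.55
ee_pos: [0.5914, -0.0398, 0.045]
orientation: [0.631, 0.776, -0.0, 0.001]
ft_force: [1.8, -5.5, -1.3]
finger_gap: -0.0001
gripper_force: 3.1
```

send_rows:
  targets:
    - [[0.004,0,0,0,0,0],[0.008,0,0,0,0,0],[0.008,0,0,0,0,0],[0.008,0,0,0,0,0],[0.008,0,0,0,0,0]]

```text
clock: 11.05
ee_pos: [0.5909, -0.0371, 0.0451]
orientation: [0.631, 0.776, -0.0, 0.001]
ft_force: [1.2, -7.3, -1.8]
finger_gap: -0.0002
gripper_force: 4.2
```

Plungers met (7 N). I retreat, rise and go back to the knob.

send_rows:
  targets:
    - [[-0.02,0,0,0,0,0],[-0.06,0,0,0,0,0],[-0.09,0,0,0,0,0],[-0.09,0,-0.1,0,0,0],[-0.09,0,-0.22,0,0,0],[-0.09,0,-0.34,0,0,0],[-0.09,0,-0.36,0,0,0]]

```text
clock: 11.75
ee_pos: [0.5996, -0.0722, 0.1951]
orientation: [0.631, 0.776, 0.002, 0.005]
ft_force: [0.3, -0.1, -0.2]
finger_gap: 0.0001
gripper_force: 0.0
```

send_rows:
  targets:
    - [[0,0,0,0,0,0.25],[0,0,0,0,0,0.5],[0,0,0,0,0,0.75],[0,0,0,0,0,1.0],[0,0,0,0,0,1.0]]
  hand: 1

```text
clock: 12.25
ee_pos: [0.5975, -0.0715, 0.1884]
orientation: [0.804, 0.595, -0.0, -0.0]
ft_force: [0.3, 0.4, -0.4]
finger_gap: 0.0724
gripper_force: 0.0
```

send_rows:
  targets:
    - [[0,0,0,0,0,0.25],[0,0,0,0,0,0.5],[0,0,0,0,0,0.75],[0,0,0,0,0,1.0],[0,0,0,0,0,1.0]]

```text
clock: 12.75
ee_pos: [0.5976, -0.0712, 0.1886]
orientation: [0.925, 0.379, -0.0, -0.0]
ft_force: [0.1, 0.5, 0.4]
finger_gap: 0.0857
gripper_force: 0.0
```

send_rows:
  targets:
    - [[0,0,0,0,0,0.25],[0,0,0,0,0,0.5],[0,0,0,0,0,0.75],[0,0,0,0,0,0.98],[0,0,0,0,0,0.98]]

```text
clock: 13.25
ee_pos: [0.5976, -0.0711, 0.1887]
orientation: [0.99, 0.144, -0.0, -0.0]
ft_force: [-0.3, -0.5, -0.1]
finger_gap: 0.0852
gripper_force: 0.0
```

Run:
```python
from w import *
s=robot.get_state();R=Ro.from_quat(s['orientation']).as_matrix();print(s['clock'],s['ee_pos'].round(4),R.round(3).tolist())
t=np.array([.667,.094,.185]);print('shift/0.4',(R.T@(t-s['ee_pos'])/.4).round(3))
robot.snapshot('wrist')
for n,z in(('pin',.069),('half_face',.0375),('fixed_face',.0375),('knob',.108)):
    for d in robot.tip_of('wrist',n)[:2]:
        px=(d['position'][1]*512,d['position'][0]*384);print(n,round(d['confidence'],2),hit(px,s,z).round(4))
```

```text
13.25 [ 0.5976 -0.0711  0.1887] [[0.958, 0.286, -0.0], [0.286, -0.958, 0.0], [-0.0, -0.0, -1.0]]
shift/0.4 [ 0.284 -0.346  0.009]
pin 0.94 [ 0.6539 -0.2887  0.069 ]
pin 0.57 [0.5781 0.025  0.069 ]
half_face 0.95 [0.5745 0.038  0.0375]
half_face 0.91 [ 0.6539 -0.2702  0.0375]
fixed_face 0.93 [0.5718 0.0507 0.0375]
knob 0.73 [0.6658 0.0958 0.108 ]
knob 0.24 [0.5699 0.1368 0.108 ]
```

send_rows:
  targets:
    - [[0.07,-0.085,0,0,0,0],[0.14,-0.17,0,0,0,0],[0.21,-0.26,0,0,0,0],[0.284,-0.346,0,0,0,0],[0.284,-0.346,0.0,0,0,0],[0.284,-0.346,0.07,0,0,0],[0.284,-0.346,0.15,0,0,0],[0.284,-0.346,0.22,0,0,0],[0.284,-0.346,0.22,0,0,0]]

```text
clock: 14.4
ee_pos: [0.6656, 0.0934, 0.097]
orientation: [0.99, 0.143, -0.004, -0.001]
ft_force: [0.3, 0.5, -1.1]
finger_gap: 0.0856
gripper_force: 0.0
```

send_rows:
  targets:
    - [[0,0,0,0,0,0],[0,0,0,0,0,0],[0,0,0,0,0,0],[0,0,0,0,0,0],[0,0,0,0,0,0],[0,0,0,0,0,0],[0,0,0,0,0,0],[0,0,0,0,0,0]]
  hand: -1
  newtons: 50

```text
clock: 15.2
ee_pos: [0.6679, 0.094, 0.1018]
orientation: [0.99, 0.142, 0.001, 0.0]
ft_force: [-1.1, 0.4, 5.4]
finger_gap: 0.0164
gripper_force: 48.8
```

send_rows:
  targets:
    - [[-0.001,-0.025,0,0,0,-0.2],[-0.005,-0.05,0,0,0,-0.4],[-0.011,-0.074,0,0,0,-0.6],[-0.02,-0.097,0,0,0,-0.8],[-0.031,-0.12,0,0,0,-1.0],[-0.031,-0.12,0,0,0,-1.0],[-0.031,-0.12,0,0,0,-1.0]]

```text
clock: 15.9
ee_pos: [0.6423, 0.1372, 0.1019]
orientation: [0.924, 0.383, 0.001, -0.0]
ft_force: [-1.2, 2.5, 6.1]
finger_gap: 0.0164
gripper_force: 48.9
```

send_rows:
  targets:
    - [[-0.001,-0.025,0,0,0,-0.2],[-0.005,-0.05,0,0,0,-0.4],[-0.011,-0.074,0,0,0,-0.6],[-0.02,-0.097,0,0,0,-0.8],[-0.031,-0.12,0,0,0,-1.0],[-0.031,-0.12,0,0,0,-1.0],[-0.031,-0.12,0,0,0,-1.0]]

```text
clock: 16.6
ee_pos: [0.5994, 0.1631, 0.1019]
orientation: [0.801, 0.599, 0.001, -0.001]
ft_force: [-1.2, 7.0, 6.4]
finger_gap: 0.0165
gripper_force: 49.3
```

send_rows:
  targets:
    - [[-0.001,-0.025,0,0,0,-0.2],[-0.004,-0.05,0,0,0,-0.4],[-0.01,-0.074,0,0,0,-0.6],[-0.018,-0.097,0,0,0,-0.8],[-0.026,-0.116,0,0,0,-0.96],[-0.026,-0.116,0,0,0,-0.96],[-0.026,-0.116,0,0,0,-0.96]]

```text
clock: 17.3
ee_pos: [0.5522, 0.1658, 0.1019]
orientation: [0.635, 0.773, 0.001, 0.0]
ft_force: [-2.1, 5.5, 7.4]
finger_gap: 0.0161
gripper_force: 49.9
```

Run:
```python
from w import *
s=robot.get_state();v=s['ee_pos'][:2]-[.569,.0664];print('cam~',np.arctan2(v[1],v[0])-.206,np.hypot(*v),s['ft_force'].round(1))
im=robot.snapshot('side');cv2.imwrite('pics/s4.png',cv2.resize(im[130:290,180:380],(800,600),interpolation=cv2.INTER_CUBIC))
```

```text
cam~ 1.5321678093480602 0.1007862814374687 [-2.1  5.5  7.4]
```

View pics/s4.png

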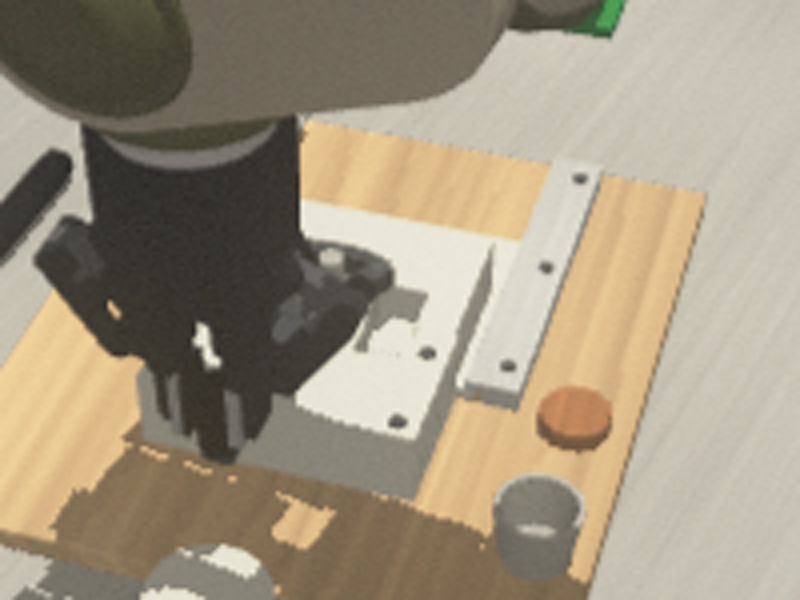

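The side crop shows the halves meeting with no visible gap and the cup and puck in place. I nudge to the stop, release and lift clear.

send_rows:
  targets:
    - [[0,-0.005,0,0,0,-0.04],[0,-0.01,0,0,0,-0.08],[0,-0.01,0,0,0,-0.08],[0,-0.01,0,0,0,-0.08]]

```text
clock: 17.75
ee_pos: [0.5487, 0.1651, 0.1019]
orientation: [0.619, 0.785, 0.002, 0.0]
ft_force: [0.5, 6.4, 6.3]
finger_gap: 0.0162
gripper_force: 49.9
```

send_rows:
  targets:
    - [[0,0,0,0,0,0],[0,0,0,0,0,0],[0,0,0,0,0,0],[0,0,0,0,0,0],[0,0,0,0,0,0],[0,0,-0.05,0,0,0],[0,0,-0.12,0,0,0],[0,0,-0.22,0,0,0],[0,0,-0.3,0,0,0],[-0.25,0,-0.4,0,0,0],[-0.25,0,-0.4,0,0,0],[-0.25,0,-0.4,0,0,0],[-0.25,0,-0.4,0,0,0]]
  hand: 1

```text
clock: 19.05
ee_pos: [0.5717, 0.0655, 0.2611]
orientation: [0.62, 0.784, 0.0, 0.0]
ft_force: [-0.2, 0.7, 0.6]
finger_gap: 0.0855
gripper_force: 0.0
```

Run:
```python
from w import *
s=robot.get_state();print(s['clock'],s['ee_pos'].round(3),s['ft_force'].round(1))
im=robot.snapshot('wrist')
for n,z in(('pin',.069),('half_face',.0375),('fixed_face',.0375),('knob',.108)):
    for d in robot.tip_of('wrist',n)[:2]:
        px=(d['position'][1]*512,d['position'][0]*384);h=hit(px,s,z);e=h[:2]-[.573,.047];print(n,round(d['confidence'],2),h.round(4),'mould',(e@[-.205,.979]).round(4),(e@[-.979,-.205]).round(4))
a=cv2.resize(im,(800,600));cv2.imwrite('pics/w5.png',a)
```

```text
19.05 [0.572 0.065 0.261] [-0.2  0.7  0.6]
pin 0.6 [0.5758 0.0255 0.069 ] mould -0.0216 0.0017
half_face 0.97 [0.5739 0.0442 0.0375] mould -0.0029 -0.0003
fixed_face 0.69 [0.5703 0.0477 0.0375] mould 0.0012 0.0025
knob 0.86 [0.5472 0.1622 0.108 ] mould 0.1181 0.0017
```

View pics/w5.png

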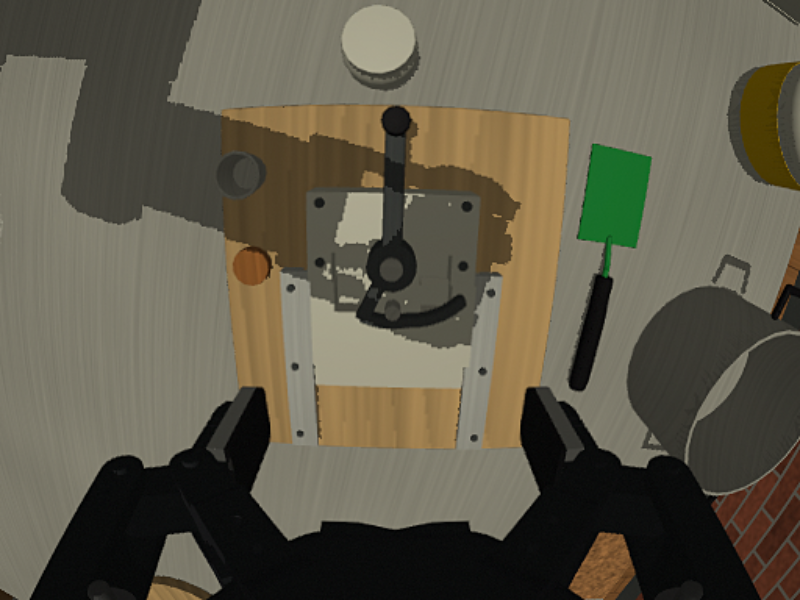

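The wrist view shows the lever along +x (knob at (396,121)), the hook around the pin at (392,310), the halves shut, and the cup, puck, jar and spatula in place.

```bash
python3 -c "
from rig import robot
print(robot.hand_in())"
```

```text
the job is handed in; nothing more can be done
None
```

The mould is closed and locked, and the job is handed in: the last wrist view shows the lever at its closed stop (about 1.57 rad), the hook around the pin, no visible gap between the halves, and the cup, puck, jar and spatula in place; no verdict came back.

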